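Find the loose-capped bottle in the slanted rack, snug its cap and set it aside

ROBOT

A 6-joint arm with a two-finger parallel gripper is mounted at the origin on a cart in front of the work surface, level with it; the furniture and walls round the work are solid. World frame = base frame: x ahead of the robot, y to its left, z up, the work surface at z = 0. Lengths are in m, angles in rad, forces in N, time in s.
With the tool pointing down it reaches from about 0.25 to 0.725 m from the base axis. Payload 4 kg.
Tool frame: the origin (TCP) lies at the very end of the fingers, on their centre line; the grasp point (between the pads) lies 19 mm behind it; z points along the fingers, y is the line along which they close (so a half turn about z gives the same grasp; the last joint's range is limited). The gripper opens to 85 mm and grips with 20 to 120 N. Pads are 22 mm wide; open, the fingers measure 114 mm over their backs; the gripper's body (76 mm by 85 mm) begins 54 mm behind the grasp point. The pads swing forward as they close: fully open they stand 13 mm farther back than shut.
Start: joints at [-1.27, 0.241, 0.005, 1.335, 0, 1.571], TCP at [0.148, -0.478, 0.206] pointing down, gripper open.
Joint ranges: [-2.72, 2.72], [-1.05, 1.87], [-1.09, 1.28], [-1.99, 2.15], [-1.42, 1.44], [-3.14, 3.14]. Speed limits (rad/s): [2.79, 2.79, 3.14, 3.14, 3.14, 3.14].

INTERFACE

Orientations are given as a unit quaternion [x, y, z, w].
In Python, from workcell import telemetry, vision, workorder gives the robot as it stands.
- The arm moves only by the shell command python3 -m inch 'ROWS'. ROWS is JSON, a list of rows, each a list of 3 entries, a list of its own where there are three numbers: the turn, a rotation vector about the tool's x, y, z scaled (see below), then the shift along the tool's x, y, z scaled (see below), then the closure, from -1 (fully open) to 1 (shut). A call has 1 to 10 rows; each row shifts and turns the commanded pose from where the row before left it, along the tool's axes as they then stand; what a row does not reach is not made up. The controller multiplies each number of a shift by 0.3 m and each number of a turn by 360 degrees. A row lasts 1/12 s, in which the tool goes at most 41.7 mm and 7.16 degrees, less where a joint would pass 70% of its speed; a pose out of reach is approached as far as the arm can. A call with a number of a shift or a turn outside -1 to 1 is refused whole. A call with a gripper value outside its range is refused whole. The fingers move at their own pace and stop on an object; the grip force is fixed at half the most. Time passes only in rows, so rows that do not move let the fingers close. It gives the time, the measured TCP pose, the force, the opening and the grip force at its end, in the units of the state.
- telemetry.get_obs(): the state, without advancing time (a new reading comes with each control period).
- vision.camera(name): name is "scene" or "side" or "wrist"; returns a dict with "img" (384x512x3 uint8, red, green, blue), "fov_y" (degrees; the focal length in pixels is half the picture's height over the tangent of half this angle, whatever the lens; pixels are square), "cx", "cy" (the principal point, pixels), "D" ([k1, k2, p1, p2, k3] as OpenCV has them; the pictures are not rectified), "pose" (4x4, takes a point from camera to world coordinates). Camera axes: x right, y up, looking along -z (the intrinsics and any distortion apply to the point x, -y, -z); pixel columns grow to the right and rows downward; lengths in m; the calibration is good to about 2 mm. A picture is of the moment at which its call begins. There is no depth.
- workorder.job_done(): hands the job in; it is judged then, once.
The state is a dict: "clock": time; "joint_pos": joint angles; "joint_vel": joint speeds; "tau": joint torques, N m; "eef_pos": TCP position; "tool_rot": TCP orientation; "ft_force": force on the tool from outside, world axes, zero at the start; "ft_torque": the same for the moment, N m; "grip_width": finger opening in m; "grasp_force": force on a finger pad.
Only numpy, scipy, OpenCV 4.12 (cv2) and the standard library are available. Lean on these libraries where they do the work, as an engineer would, in place of code of your own. Each camera call takes 0.05 s, during which the arm holds its last target. There are 200 camera calls.

TASK

One of the three square bottles in the slanted rack has a loose screw cap. Find it by twisting the caps clockwise while the bottles sit in the rack, screw the loose cap snug against its stop, and then lift that bottle out and stand it upright on the floor of the yellow bin. Leave the two tight-capped bottles in the rack and do not disturb the flask, the caliper or the tape.

Things in the scene. Friction and masses are not known exactly. Their poses are not given: they have to be found in the camera images.
- bottle_a: one of three alike white square bottles, cap tight or loose (not visible; row order varies): body 50 x 50 mm, flat sides up to 92 mm, ribbed grey screw cap 38 mm across from 106 to 134 mm above its underside; 0.25 kg. Origin: centre of underside; z toward the cap, x and y square to the flat sides. In the rack it leans about 0.45 rad (26 degrees) to the rack's -x, y along the row
- bottle_b: one of three alike white square bottles, cap tight or loose (not visible; row order varies): body 50 x 50 mm, flat sides up to 92 mm, ribbed grey screw cap 38 mm across from 106 to 134 mm above its underside; 0.25 kg. Origin: centre of underside; z toward the cap, x and y square to the flat sides. In the rack it leans about 0.45 rad (26 degrees) to the rack's -x, y along the row
- bottle_c: one of three alike white square bottles, cap tight or loose (not visible; row order varies): body 50 x 50 mm, flat sides up to 92 mm, ribbed grey screw cap 38 mm across from 106 to 134 mm above its underside; 0.25 kg. Origin: centre of underside; z toward the cap, x and y square to the flat sides. In the rack it leans about 0.45 rad (26 degrees) to the rack's -x, y along the row
- cap_a (a joint): angle (rad) of bottle_a's cap in its bottle: 0 as found, growing clockwise seen from above the cap (tightening). A tight cap gives at most 0.02; then the fingers slip. A loose cap turns with light friction (0.06 N m) to a firm stop at 0.80 = snug, and stays where left. No cap turns anticlockwise from 0. A thin rib across its top, at first square to the row, shows the angle
- cap_b (a joint): angle (rad) of bottle_b's cap in its bottle: 0 as found, growing clockwise seen from above the cap (tightening). A tight cap gives at most 0.02; then the fingers slip. A loose cap turns with light friction (0.06 N m) to a firm stop at 0.80 = snug, and stays where left. No cap turns anticlockwise from 0. A thin rib across its top, at first square to the row, shows the angle
- cap_c (a joint): angle (rad) of bottle_c's cap in its bottle: 0 as found, growing clockwise seen from above the cap (tightening). A tight cap gives at most 0.02; then the fingers slip. A loose cap turns with light friction (0.06 N m) to a firm stop at 0.80 = snug, and stays where left. No cap turns anticlockwise from 0. A thin rib across its top, at first square to the row, shows the angle
- rack: fixed grey rack, 262 mm along y, 104 mm along x, front to -x. Origin: centre of underside. Three square pockets along y at -90, 0, +90 mm, 54 mm inside (2 mm play), 50 mm deep, leaning 0.45 rad toward -x; their floors' centres are 106 mm above the origin. A bottle shows its flat sides from 50 to 92 mm, comes out along its own axis and cannot turn in the pocket
- bin: fixed open yellow parts bin, 132 mm (x) x 302 mm (y), 75 mm high, walls 5 mm, floor 3 mm thick and flat. Origin: centre of its underside, x and y along its sides; it and the rack may change sides of the bench
- denture_flask: bystander: tan denture flask 90 x 90 x 70 mm, behind the work; origin: centre of its underside
- caliper: bystander: caliper 67 x 225 x 13 mm lying flat, near the bench's front edge; origin: centre of its underside
- masking_tape: bystander: roll of masking tape, 98 mm across, 25 mm high, behind the work; origin: centre of its underside
Not all that is in view belongs to the job. What is shaped like the bottle_c but red or turquoise is not meant.

How it is judged:
By the outcome, as a careful person would: the job done as asked, in the order asked, and still so for the second after the job is handed in, with the robot touching nothing.
It also fails if it takes over 61 s, if anything falls off the work surface, if the arm or the gripper's body presses on something with over 40 N, if the wrist force passes 120 N, or if a joint passes its speed limit or range.

## Working session

There is one attempt and no reset: what is moved stays moved. The work goes in short steps, Python scripts to look and compute and a shell command to move; the robot and the scene stay as the last step left them, time stands still between calls to the robot, and variables do not carry over. Pictures are saved under pics/ and viewed, at most 10 in all, crops included, and the job is handed in when it is done.

```bash
ls; mkdir -p pics; python3 - <<'E'
from workcell import telemetry, vision
import cv2,numpy as np
o=telemetry.get_obs(); print(o)
ims=[]
for n in ("scene","side","wrist"):
    c=vision.camera(n); cv2.imwrite(f"pics/{n}0.png",c["img"][...,::-1]); 
    print(n,c["fov_y"],c["cx"],c["cy"],c["D"],np.round(c["pose"],4).tolist())
E
```

```text
pics
{'clock': 0.0, 'joint_pos': array([-1.27001744e+00,  2.41419522e-01,  3.73971688e-03,  1.33523263e+00,
        1.27232708e-05,  1.57079507e+00]), 'joint_vel': array([ 0.00135086, -0.00119454, -0.00087263,  0.00038014, -0.00086105,
       -0.00108293]), 'tau': array([-5.00317547e-04, -3.72315037e+01,  2.52409065e+01,  1.68270251e-02,
       -6.93158358e-05,  1.19213405e-05]), 'eef_pos': array([ 0.14793118, -0.47689114,  0.20511568]), 'tool_rot': array([ 9.88712159e-01,  1.49823718e-01, -1.52230246e-04, -1.04706280e-03]), 'ft_force': array([-0.55366556,  0.79904756, -0.09437733]), 'ft_torque': array([-0.05475799,  0.02569833, -0.01099731]), 'grasp_force': 0.0, 'grip_width': 0.08551309667532915}
scene 54.604874905582555 259.10619742543133 193.99853709653544 [-0.10489445  0.          0.          0.          0.        ] [[-0.7369, 0.3643, -0.5694, -0.2669], [-0.6757, -0.376, 0.634, 0.6509], [0.0169, 0.852, 0.5233, 0.8776], [0.0, 0.0, 0.0, 1.0]]
side 55.47498866592423 250.02629659155284 194.46155488149495 [-0.1186694  0.         0.         0.         0.       ] [[-0.9029, 0.2882, -0.3188, 0.1412], [-0.4294, -0.6351, 0.6421, 0.5795], [-0.0174, 0.7167, 0.6972, 1.0264], [0.0, 0.0, 0.0, 1.0]]
wrist 60.39468266008198 256.8978459791555 194.7172650654542 [0.0115894 0.        0.        0.        0.       ] [[0.297, 0.9024, 0.3123, 0.2287], [-0.9549, 0.2813, 0.0952, -0.451], [-0.002, -0.3265, 0.9452, 0.3732], [0.0, 0.0, 0.0, 1.0]]
```

View pics/scene0.png

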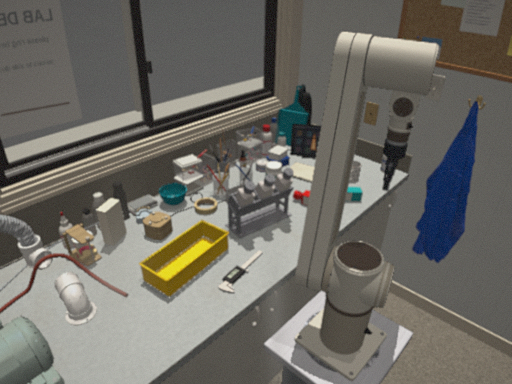

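View pics/side0.png

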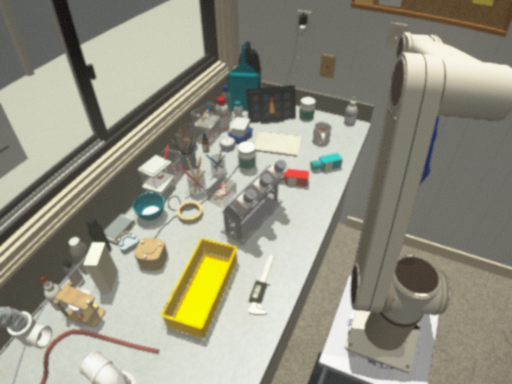

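The pictures show the grey rack with three grey caps (scene ~(260,190); side ~(265,185)) and the bin at scene (187,258); the caliper, flask and tape lie near the bin. Next I'll zoom in on the rack.

```bash
cat > h.py <<'E'
import numpy as np, cv2
from workcell import telemetry, vision
from scipy.spatial.transform import Rotation as R
def K(c):
    f=c["img"].shape[0]/2/np.tan(np.radians(c["fov_y"])/2)
    return np.array([[f,0,c["cx"]],[0,f,c["cy"]],[0,0,1.]])
def rays(c,px):
    u=cv2.undistortPoints(np.array(px,float).reshape(-1,1,2),K(c),np.array(c["D"],float))[:,0]
    d=np.c_[u[:,0],-u[:,1],-np.ones(len(u))]@c["pose"][:3,:3].T
    return c["pose"][:3,3],d/np.linalg.norm(d,axis=1)[:,None]
def onz(c,px,z):
    o,d=rays(c,px); return o+d*((z-o[2])/d[:,2])[:,None]
def proj(c,P):
    q=(np.atleast_2d(P)-c["pose"][:3,3])@c["pose"][:3,:3]; q=q*[1,-1,-1]
    return cv2.projectPoints(q,np.zeros(3),np.zeros(3),K(c),np.array(c["D"],float))[0][:,0]
def tri(c1,p1,c2,p2):
    out=[]
    for a,b in zip(p1,p2):
        A=np.zeros((3,3));v=np.zeros(3)
        for c,p in((c1,a),(c2,b)):
            o,d=rays(c,[p]);M=np.eye(3)-np.outer(d[0],d[0]);A+=M;v+=M@o
        out.append(np.linalg.solve(A,v))
    return np.array(out)
E
python3 - <<'E'
from h import *
tiles=[]
for n,(x,y) in(("scene",(215,155)),("side",(210,145))):
    c=vision.camera(n); np.savez(f"{n}.npz",**c)
    hsv=cv2.cvtColor(c["img"],cv2.COLOR_RGB2HSV)
    m=cv2.inRange(hsv,(22,150,80),(35,255,255))
    k=max(cv2.findContours(m,0,2)[0],key=cv2.contourArea)
    h=cv2.convexHull(k); p=cv2.approxPolyDP(h,4,True)[:,0]
    print(n,p.tolist()); print(np.round(onz(c,p,.075),3).tolist()); print(np.round(onz(c,p,.0),3).tolist())
    tiles.append(cv2.resize(c["img"][y:y+100,x:x+90],None,fx=4.4,fy=4.4,interpolation=cv2.INTER_CUBIC))
cv2.imwrite("pics/rack.png",np.hstack(tiles)[...,::-1])
E
```

```text
scene [[228, 232], [226, 248], [171, 294], [145, 279], [140, 263], [199, 222]]
[[0.512, -0.056, 0.075], [0.453, 0.009, 0.075], [0.417, 0.261, 0.075], [0.523, 0.28, 0.075], [0.595, 0.251, 0.075], [0.632, -0.024, 0.075]]
[[0.585, -0.122, 0.0], [0.521, -0.051, 0.0], [0.481, 0.224, -0.0], [0.596, 0.245, 0.0], [0.676, 0.213, 0.0], [0.716, -0.087, 0.0]]
side [[204, 239], [236, 247], [223, 290], [200, 336], [168, 325], [162, 312]]
[[0.625, -0.04, 0.075], [0.512, -0.056, 0.075], [0.475, 0.104, 0.075], [0.463, 0.258, 0.075], [0.56, 0.269, 0.075], [0.599, 0.243, 0.075]]
[[0.663, -0.089, 0.0], [0.542, -0.106, 0.0], [0.501, 0.066, 0.0], [0.489, 0.233, 0.0], [0.593, 0.245, 0.0], [0.635, 0.217, 0.0]]
```

View pics/rack.png

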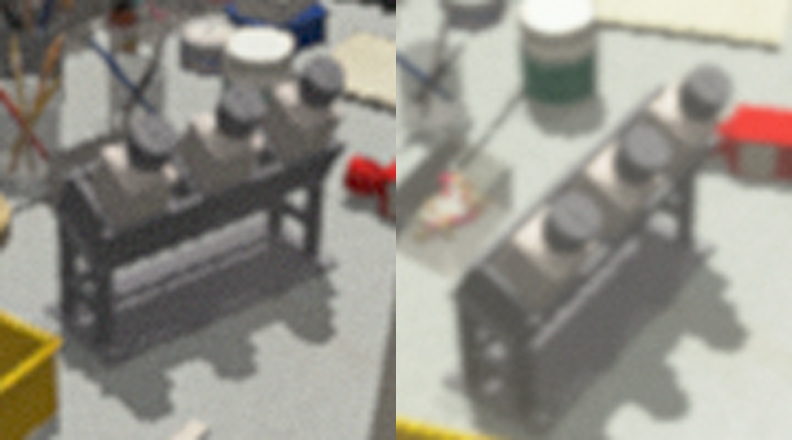

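Three caps lean toward the robot. In the scene crop they sit at about (155,140), (241,113) and (322,80); in the side crop at about (178,222), (248,151) and (310,91).

```bash
python3 - <<'E'
from h import *
c={n:dict(np.load(n+".npz")) for n in("scene","side")}
a=np.array([[155,140],[241,113],[322,80]])/4.4+[215,155]
b=np.array([[178,222],[248,151],[310,91]])/4.4+[210,145]
P=tri(c["scene"],a,c["side"],b); print(np.round(P,4))
d=P[0]-P[2]; psi=np.arctan2(-d[0],d[1]); print("yaw",psi,np.linalg.norm(d))
# rack plane z fixed
for n,q in(("scene",a),("side",b)): print(n,np.round(onz(c[n],q,.214),4).tolist())
E
```

```text
[[ 0.5091 -0.165   0.215 ]
 [ 0.4967 -0.2589  0.2087]
 [ 0.4781 -0.3409  0.214 ]]
yaw -0.1740533869927474 0.1786054180755943
scene [[0.5104, -0.167, 0.214], [0.4899, -0.2481, 0.214], [0.4779, -0.3399, 0.214]]
side [[0.5096, -0.1652, 0.214], [0.4942, -0.2566, 0.214], [0.4781, -0.3418, 0.214]]
```

```bash
cat >> h.py <<'E'
PSI=-0.174; LEAN=.45
def frame(psi=PSI,lean=LEAN,tw=0.):
    rx=np.array([np.cos(psi),np.sin(psi),0]); ry=np.array([-np.sin(psi),np.cos(psi),0]); u=np.array([0,0,1.])
    ax=-np.sin(lean)*rx+np.cos(lean)*u
    z=-ax; y=-ry; x=np.cross(y,z)
    return R.from_matrix(np.c_[x,y,z])*R.from_rotvec([0,0,tw]), ax, rx, ry
def plan(p,rot,o=None):
    o=o or telemetry.get_obs(); r0=R.from_quat(o["tool_rot"]); d=(r0.inv()*rot).as_rotvec(); s=np.array(p)-o["eef_pos"]
    print("t",round(o["clock"],2),"pos",np.round(o["eef_pos"],4),"w",round(o["grip_width"],4),"j",np.round(o["joint_pos"],2))
    print("turn deg",np.round(np.degrees(d),2),"unit tot",np.round(d/2/np.pi,4),"| shift mm now",np.round(1e3*r0.inv().apply(s),1),"unit",np.round(r0.inv().apply(s)/.3,4),"after turn mm",np.round(1e3*rot.inv().apply(s),1),"unit",np.round(rot.inv().apply(s)/.3,4))
MID=np.array([.4946,-.255,.214])
E
python3 - <<'E'
from h import *
rot,ax,rx,ry=frame()
plan(MID+ax*.084,rot); print(MID+ax*.084)
E
```

```text
t 0.25 pos [ 0.1481 -0.4772  0.2056] w 0.0854 j [-1.27  0.24  0.    1.34  0.    1.57]
turn deg [-6.18 25.31 26.73] unit tot [-0.0172  0.0703  0.0742] | shift mm now [ 364.3 -126.4  -83.9] unit [ 1.2145 -0.4213 -0.2798] after turn mm [ 276.4 -278.9   40.1] unit [ 0.9212 -0.9296  0.1338]
[ 0.4586146  -0.24867457  0.28963756]
```

```bash
python3 -m inch '[[[0,0,0],[0,0,-0.12],-1],[[0,0,0],[0,0,-0.12],-1],[[0,0,0],[0.06,-0.02,-0.1],-1],[[0,0,0],[0.12,-0.042,0],-1],[[0,0,0],[0.12,-0.042,0],-1],[[0,0,0],[0.12,-0.042,0],-1],[[0,0,0],[0.12,-0.042,0],-1],[[0,0,0],[0.12,-0.042,0],-1],[[0,0,0],[0.12,-0.042,0],-1],[[0,0,0],[0.12,-0.042,0],-1]]'
python3 -m inch '[[[-0.0029,0.0117,0.0124],[0,0,0],-0.3],[[-0.0029,0.0117,0.0124],[0,0,0],-0.3],[[-0.0029,0.0117,0.0124],[0,0,0],-0.3],[[-0.0029,0.0117,0.0124],[0,0,0],-0.3],[[-0.0029,0.0117,0.0124],[0,0,0],-0.3],[[-0.0029,0.0117,0.0124],[0,0,0],-0.3],[[0,0,0],[0,0,0],-0.3]]'
python3 - <<'E'
from h import *
rot,ax,rx,ry=frame()
plan(MID+ax*.084,rot)
c=vision.camera("wrist"); cv2.imwrite("pics/w1.png",c["img"][...,::-1])
for k in(-.09,0,.09): print(proj(c,MID+k*ry+ax*.014))
E
```

```text
clock: 1.08
eef_pos: [0.3792, -0.3062, 0.308]
tool_rot: [0.989, 0.15, 0.0, 0.0]
ft_force: [-0.4, -0.2, -0.7]
grip_width: 0.0853
grasp_force: 0.0
clock: 1.67
eef_pos: [0.3748, -0.3052, 0.3054]
tool_rot: [0.971, -0.087, 0.221, 0.019]
ft_force: [-1.0, 0.2, -0.4]
grip_width: 0.0556
grasp_force: 0.0
t 1.67 pos [ 0.3748 -0.3052  0.3054] w 0.0556 j [-0.87 -0.12 -0.23  1.11  0.28  2.5 ]
turn deg [ 0.08  0.13 -0.25] unit tot [ 0.0002  0.0004 -0.0007] | shift mm now [ 58.5 -70.5  45.6] unit [ 0.1949 -0.2349  0.152 ] after turn mm [ 58.7 -70.2  45.8] unit [ 0.1956 -0.2338  0.1528]
[[281.77045307 112.6079383 ]]
[[174.24139658 112.98007395]]
[[ 66.15149611 113.15332745]]
```

View pics/w1.png

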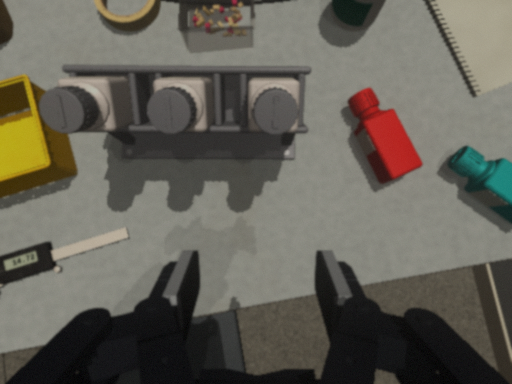

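Wrist view: the cap tops are at about (68,110), (171,110) and (275,110), with predictions within a few pixels. The fingers are clear. I'll move over the middle cap and turn -90° about the tool axis, so the last joint has room to twist.

```bash
python3 -m inch '[[[0,0,0],[0.05,-0.06,0.02],-0.3],[[0,0,0],[0.05,-0.06,0.02],-0.3],[[0,0,0],[0.05,-0.06,0.02],-0.3],[[0,0,0],[0.05,-0.06,0.02],-0.3],[[0,0,-0.0192],[0,0,0],-0.3],[[0,0,-0.0192],[0,0,0],-0.3],[[0,0,-0.0192],[0,0,0],-0.3],[[0,0,-0.0192],[0,0,0],-0.3],[[0,0,-0.0192],[0,0,0],-0.3],[[0,0,-0.0192],[0,0,0],-0.3]]'
python3 -m inch '[[[0,0,-0.0192],[0,0,0],-0.3],[[0,0,-0.0192],[0,0,0],-0.3],[[0,0,-0.0192],[0,0,0],-0.3],[[0,0,-0.0192],[0,0,0],-0.3],[[0,0,-0.0192],[0,0,0],-0.3],[[0,0,-0.0192],[0,0,0],-0.3],[[0,0,-0.0192],[0,0,0],-0.3],[[0,0,0],[0,0,0],-0.3]]'
python3 - <<'E'
from h import *
rot,ax,rx,ry=frame(tw=-np.pi/2)
plan(MID+ax*.064,rot)
c=vision.camera("wrist"); np.savez("w2.npz",**c); cv2.imwrite("pics/w2.png",c["img"][...,::-1])
for k in(-.09,0,.09): print(proj(c,MID+k*ry+ax*.014))
E
```

```text
clock: 2.55
eef_pos: [0.4555, -0.2483, 0.3131]
tool_rot: [0.937, 0.269, 0.2, 0.099]
ft_force: [-0.2, 0.8, -0.3]
grip_width: 0.0556
grasp_force: 0.0
clock: 3.22
eef_pos: [0.4554, -0.2484, 0.3131]
tool_rot: [0.746, 0.627, 0.142, 0.172]
ft_force: [-0.8, -0.5, 0.0]
grip_width: 0.0556
grasp_force: 0.0
t 3.22 pos [ 0.4554 -0.2484  0.3131] w 0.0556 j [-0.62 -0.09 -0.19  1.06  0.18  1.17]
turn deg [-0.03  0.15  0.11] unit tot [-0.0001  0.0004  0.0003] | shift mm now [ 0.4 -7.3 42.5] unit [ 0.0012 -0.0243  0.1417] after turn mm [ 0.2 -7.3 42.5] unit [ 0.0008 -0.0244  0.1417]
[[248.64276018 282.12457386]]
[[248.01391645 189.18258036]]
[[247.2093864   73.62018503]]
```

View pics/w2.png

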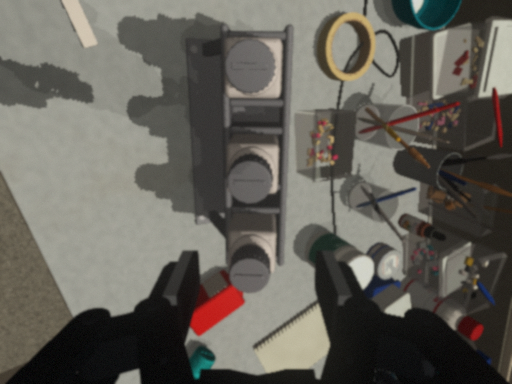

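The middle cap top is at about (250,180), the upper at (251,66) and the lower at (250,270). These sit about 9 px above prediction, so I'll refine with circle detection.

```bash
python3 - <<'E'
from h import *
from scipy.optimize import least_squares
c=dict(np.load("w2.npz")); g=cv2.medianBlur(cv2.cvtColor(c["img"],cv2.COLOR_RGB2GRAY),3)
pts=[]
for (x,y) in((250,270),(250,180),(251,66)):
    s=cv2.resize(g[y-40:y+40,x-40:x+40],None,fx=4,fy=4,interpolation=cv2.INTER_CUBIC)
    h=cv2.HoughCircles(s,cv2.HOUGH_GRADIENT,1,20,param1=80,param2=12,minRadius=72,maxRadius=125)[0][:3]
    print(np.round(h/4+[x-40,y-40,0],1).tolist()); pts.append(h[0][:2]/4+[x-40,y-40])
pts=np.array(pts)
def res(v,full=0):
    rot,ax,rx,ry=frame(v[3]); M=v[:3]
    r=[proj(c,M+k*ry+ax*.014)[0]-p for k,p in zip((-.09,0,.09),pts)]
    r=np.ravel(r)
    return np.r_[r,(v[:3]-MID)/[.004,.004,.002],(v[3]-PSI)/.03]
s=least_squares(res,np.r_[MID,PSI]); print(np.round(s.x,4),np.round(s.fun,1))
E
```

```text
[[242.9, 267.6, 27.5], [247.4, 264.1, 22.2], [250.1, 242.9, 26.1]]
[[246.1, 178.6, 27.1], [251.4, 181.1, 27.2], [249.6, 171.9, 28.9]]
[[255.6, 70.9, 26.7], [251.1, 66.6, 31.1], [251.9, 55.9, 30.5]]
[ 0.5005 -0.2516  0.2027 -0.242 ] [-0.   4.   2.   0.8 -1.1 -3.1  1.5  0.8 -5.6 -2.3]
```

```bash
python3 - <<'E'
from h import *
from scipy.optimize import least_squares
c=dict(np.load("w2.npz")); g=cv2.cvtColor(c["img"],cv2.COLOR_RGB2GRAY)
pts=np.array([[250,269],[250,180],[251,66.]])
for sz in(.002,.02):
  def res(v):
    rot,ax,rx,ry=frame(v[3])
    r=np.ravel([proj(c,v[:3]+k*ry+ax*.014)[0]-p for k,p in zip((-.09,0,.09),pts)])
    return np.r_[r,(v[:3]-MID)/[.005,.005,sz],(v[3]-PSI)/.03]
  s=least_squares(res,np.r_[MID,PSI]); print(np.round(s.x,4),np.round(s.fun,1))
im=cv2.resize(c["img"][20:320,190:310],None,fx=2,fy=2,interpolation=cv2.INTER_CUBIC)
rot,ax,rx,ry=frame(s.x[3])
for k in(-.09,0,.09):
  for hh in(.014,):
    t=np.linspace(0,2*np.pi,60); C=s.x[:3]+k*ry+ax*hh+.019*(np.outer(np.cos(t),ry)+np.outer(np.sin(t),np.cross(ax,ry)))
    cv2.polylines(im,[np.int32((proj(c,C)-[190,20])*2)],True,(255,0,0),1)
cv2.imwrite("pics/w2c.png",im[...,::-1])
E
```

```text
[ 0.5007 -0.2497  0.208  -0.1803] [ 0.3  2.8  0.5 -0.7 -0.3 -1.1  1.2  1.1 -3.  -0.2]
[ 0.5022 -0.251   0.2037 -0.1825] [-0.1  1.   0.3 -1.2 -0.4  0.5  1.5  0.8 -0.5 -0.3]
```

View pics/w2c.png

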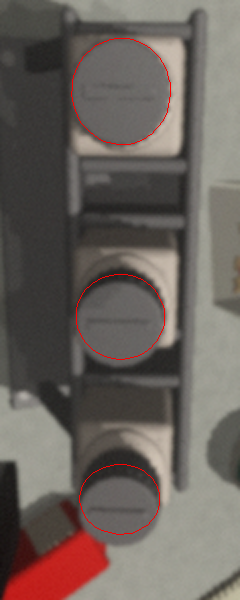

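The fit is good on the upper cap; the middle and lower discs actually sit 2–5 crop px lower, and the ribs are visible. I'll refit with corrected centres.

```bash
python3 - <<'E'
from h import *
from scipy.optimize import least_squares
c=dict(np.load("w2.npz"))
pts=np.array([[250,272],[250,181],[251,66.5]])
for sz in(.002,.02):
  def res(v):
    rot,ax,rx,ry=frame(v[3])
    r=np.ravel([proj(c,v[:3]+k*ry+ax*.014)[0]-p for k,p in zip((-.09,0,.09),pts)])
    return np.r_[r,(v[:3]-MID)/[.005,.005,sz],(v[3]-PSI)/.03]
  s=least_squares(res,np.r_[MID,PSI]); print(np.round(s.x,4),np.round(s.fun,1))
M=np.array([.4995,-.250,.2115]); rot,ax,rx,ry=frame(tw=-np.pi/2)
plan(M+ax*.030,rot)
E
```

```text
[ 0.4996 -0.2502  0.21   -0.1815] [ 0.2  1.7  0.4 -0.2 -0.3 -0.8  1.   1.  -2.  -0.2]
[ 0.5006 -0.251   0.2072 -0.183 ] [-0.1  0.5  0.3 -0.6 -0.3  0.2  1.2  0.8 -0.3 -0.3]
t 3.27 pos [ 0.4553 -0.2483  0.313 ] w 0.0554 j [-0.62 -0.09 -0.19  1.06  0.18  1.17]
turn deg [-0.02  0.15 -0.17] unit tot [-0.      0.0004 -0.0005] | shift mm now [ 6.2 -4.7 80.4] unit [ 0.0206 -0.0156  0.268 ] after turn mm [ 6.  -4.7 80.4] unit [ 0.0199 -0.0156  0.2681]
```

```bash
python3 -m inch '[[[0,0,0],[0.01,-0.0078,0.07],-0.3],[[0,0,0],[0.01,-0.0078,0.07],-0.3],[[0,0,0],[0,0,0.07],-0.3],[[0,0,0],[0,0,0.04],-0.3],[[0,0,0],[0,0,0],-0.3]]'
python3 - <<'E'
from h import *
M=np.array([.4993,-.250,.2115]); rot,ax,rx,ry=frame(tw=-np.pi/2)
plan(M-ax*.016,rot)
c=vision.camera("wrist"); np.savez("w3.npz",**c); cv2.imwrite("pics/w3.png",c["img"][...,::-1])
print(proj(c,M+ax*.014),proj(c,M+.09*ry+ax*.014))
E
```

```text
clock: 3.68
eef_pos: [0.4829, -0.2462, 0.2395]
tool_rot: [0.748, 0.625, 0.142, 0.169]
ft_force: [-0.5, 0.6, -0.8]
grip_width: 0.0555
grasp_force: 0.0
t 3.68 pos [ 0.4829 -0.2462  0.2395] w 0.0555 j [-0.57 -0.02 -0.31  0.87  0.17  1.21]
turn deg [-0.32  0.02 -0.26] unit tot [-0.0009  0.0001 -0.0007] | shift mm now [-0.8  3.2 48.5] unit [-0.0027  0.0108  0.1618] after turn mm [-0.9  3.  48.5] unit [-0.0028  0.0099  0.1618]
[[261.82540601 228.26543005]] [[261.97184637  73.497735  ]]
```

View pics/w3.png

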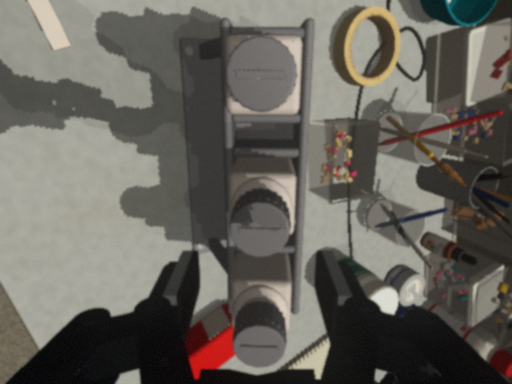

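Predictions now match: the middle cap is at (261,228) and the upper at (262,73). I'll descend, close and twist a small amount.

```bash
python3 -m inch '[[[0,0,0],[-0.003,0.01,0.04],-0.3],[[0,0,0],[0,0,0.04],-0.3],[[0,0,0],[0,0,0.04],-0.3],[[0,0,0],[0,0,0.04],-0.3],[[0,0,0],[0,0,0],-0.3]]'
python3 -m inch '[[[0,0,0],[0,0,0],1],[[0,0,0],[0,0,0],1],[[0,0,0],[0,0,0],1],[[0,0,0],[0,0,0],1],[[0,0,0],[0,0,0],1]]'
python3 - <<'E'
from h import *
M=np.array([.4993,-.250,.2115]); rot,ax,rx,ry=frame(tw=-np.pi/2)
plan(M-ax*.016,rot); o=telemetry.get_obs(); r=R.from_quat(o["tool_rot"]).inv()
print(o["grasp_force"],r.apply(o["ft_force"]),r.apply(o["ft_torque"]))
E
python3 -m inch '[[[0,0,0.01],[0,0,0],1],[[0,0,0.01],[0,0,0],1],[[0,0,0.01],[0,0,0],1],[[0,0,0.01],[0,0,0],1]]'
python3 - <<'E'
from h import *
o=telemetry.get_obs(); r=R.from_quat(o["tool_rot"]).inv()
print(o["grasp_force"],r.apply(o["ft_force"]),r.apply(o["ft_torque"]),o["joint_pos"])
E
```

```text
clock: 4.15
eef_pos: [0.5063, -0.2521, 0.2]
tool_rot: [0.748, 0.625, 0.142, 0.171]
ft_force: [-0.7, 0.6, 0.4]
grip_width: 0.0556
grasp_force: 0.0
clock: 4.57
eef_pos: [0.5048, -0.253, 0.2054]
tool_rot: [0.748, 0.625, 0.142, 0.173]
ft_force: [-17.4, 4.7, 21.8]
grip_width: 0.0001
grasp_force: 13.6
t 4.57 pos [ 0.5048 -0.253   0.2054] w 0.0001 j [-0.56  0.04 -0.34  0.76  0.16  1.23]
turn deg [ 0.16  0.34 -0.23] unit tot [ 0.0004  0.0009 -0.0006] | shift mm now [ 2.1 -2.7  7.9] unit [ 0.0069 -0.009   0.0264] after turn mm [ 2.  -2.7  7.9] unit [ 0.0068 -0.0089  0.0265]
13.634752803482115 [  1.38839715  -6.56734132 -27.44270183] [ 1.94651175  0.24618671 -0.04149902]
clock: 4.9
eef_pos: [0.5067, -0.2539, 0.2063]
tool_rot: [0.821, 0.525, 0.164, 0.156]
ft_force: [-10.9, 2.7, 15.2]
grip_width: -0.0004
grasp_force: 8.9
8.890487172823729 [ -0.23733246  -3.37028826 -18.5976727 ] [ 1.28900463 -0.39197836 -0.10823285] [-0.55637172  0.0429143  -0.34321608  0.75473789  0.15881483  1.4820386 ]
```

The fingers shut completely, so they didn't hold the cap. I'll look from the side and wrist before moving.

```bash
python3 - <<'E'
from h import *
M=np.array([.4993,-.250,.2115]); rot,ax,rx,ry=frame()
t=[]
for n,b in(("wrist",None),("side",(200,110)),("scene",(200,120))):
    c=vision.camera(n); np.savez(n+"4.npz",**c)
    o=telemetry.get_obs()
    print(n,proj(c,[M+ax*.014,o["eef_pos"]]),np.linalg.norm(c["pose"][:3,3]-M-ax*.014))
    im=c["img"]
    t.append(cv2.resize(im,(400,300)) if b is None else cv2.resize(im[b[1]:b[1]+90,b[0]:b[0]+120],(400,300),interpolation=cv2.INTER_CUBIC))
t.append(np.zeros_like(t[0]))
cv2.imwrite("pics/m4.png",np.vstack([np.hstack(t[:2]),np.hstack(t[2:])])[...,::-1])
E
```

```text
wrist [[247.09820387 259.07387948]
 [257.48978122 240.67249189]] 0.16857443168110345
side [[265.73998647 178.51835104]
 [262.58264818 180.48211231]] 1.2057705999225856
scene [[269.2951295  177.84147553]
 [267.27732164 180.37303628]] 1.347125341679866
```

View pics/m4.png

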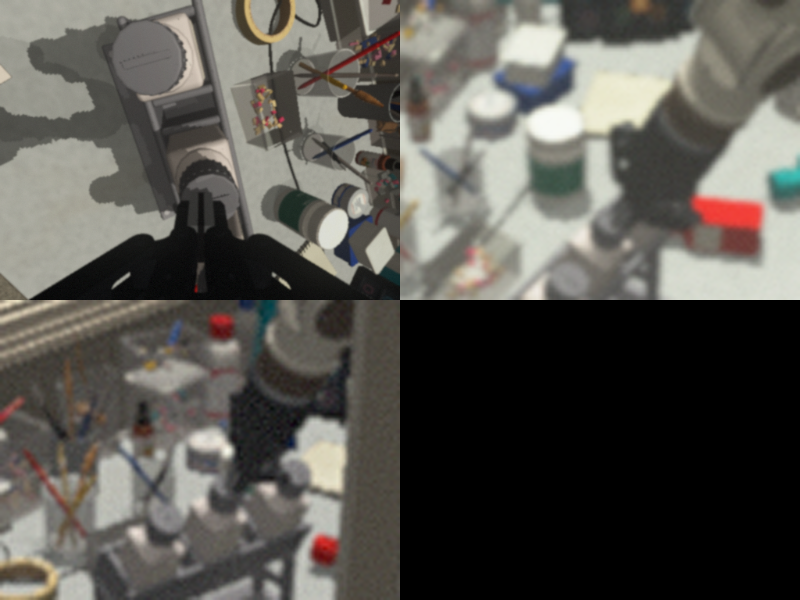

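The closed fingertips are pressing on the middle cap's top (wrist tile (203,195)), so the cap is lower than I assumed. I'll triangulate from the stored wrist views.

```bash
python3 - <<'E'
from h import *
c2=dict(np.load("w2.npz"));c3=dict(np.load("w3.npz"));c4=dict(np.load("wrist4.npz"))
M=np.array([.4993,-.250,.2115]); rot,ax,rx,ry=frame()
print("mid 2-3",tri(c2,[[250,181]],c3,[[261,227]]),"up 2-3",tri(c2,[[251,66.5]],c3,[[262,73]]))
print("up 2-4",tri(c2,[[251,66.5]],c4,[[189,77]]),"up 3-4",tri(c3,[[262,73]],c4,[[189,77]]),"mid 3-4",tri(c3,[[261,227]],c4,[[267,247]]))
print("pred top mid/up",M+ax*.014,M+ax*.014+.09*ry, proj(c4,M+ax*.014+.09*ry))
print([np.round(c["pose"],3).tolist() for c in(c3,c4)]); print(telemetry.get_obs()["eef_pos"])
E
python3 -m inch '[[[0,0,0],[0,0,-0.05],-0.3],[[0,0,0],[0,0,-0.1],-0.3],[[0,0,0],[0,0,0],-0.3],[[0,0,0],[0,0,0],-0.3]]'
```

```text
mid 2-3 [[ 0.49425219 -0.25009976  0.22030079]] up 2-3 [[ 0.52122732 -0.16192005  0.19868402]]
up 2-4 [[ 0.50642832 -0.161048    0.23008115]] up 3-4 [[ 0.50777247 -0.16060278  0.22598249]] mid 3-4 [[ 0.52718045 -0.29996423  0.13961303]]
pred top mid/up [ 0.49330243 -0.24894576  0.22410626] [ 0.50888353 -0.16030475  0.22410626] [[189.59013648  73.93501683]]
[[[0.888, 0.306, -0.343, 0.427], [-0.16, 0.906, 0.392, -0.149], [0.431, -0.293, 0.854, 0.391], [0.0, 0.0, 0.0, 1.0]], [[0.81, 0.515, -0.281, 0.467], [-0.4, 0.835, 0.377, -0.162], [0.428, -0.193, 0.883, 0.366], [0.0, 0.0, 0.0, 1.0]]]
[ 0.50679009 -0.25395103  0.20624401]
clock: 5.38
eef_pos: [0.4881, -0.2499, 0.2455]
tool_rot: [0.82, 0.526, 0.165, 0.155]
ft_force: [0.2, -0.0, 0.2]
grip_width: 0.0482
grasp_force: 0.0
```

```bash
python3 - <<'E'
from h import *
M=np.array([.4993,-.250,.2115]); rot,ax,rx,ry=frame()
c=vision.camera("wrist"); np.savez("w5.npz",**c); cv2.imwrite("pics/w5.png",c["img"][...,::-1])
print(proj(c,[M+ax*.014,M+ax*.014+.09*ry,M+ax*.014-.09*ry,telemetry.get_obs()["eef_pos"]]))
E
```

```text
[[248.99701101 224.20656265]
 [205.80169457  76.31529584]
 [281.58390093 335.9655983 ]
 [254.79714094 239.53089752]]
```

View pics/w5.png

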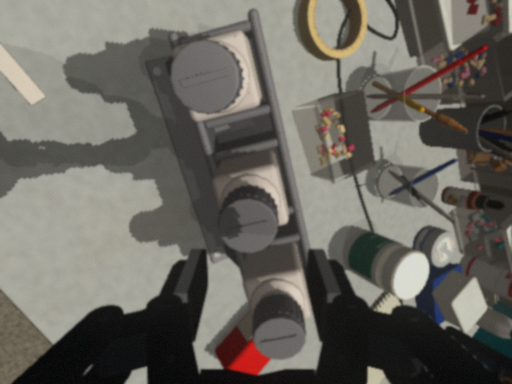

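Geometry predictions match all three caps: the middle is at (248,225), predicted (249,224). The fingertips sit about 20–25 mm behind the reported TCP while partly open, which fits contact on the cap top. So I need to go deeper.

```bash
python3 - <<'E'
from h import *
M=np.array([.4993,-.250,.2115]); rot,ax,rx,ry=frame(tw=-np.pi/2+.25)
plan(M-ax*.036,rot)
E
```

```text
t 5.43 pos [ 0.4875 -0.2493  0.2436] w 0.0544 j [-0.57 -0.02 -0.3   0.86  0.17  1.46]
turn deg [ 0.27  0.18 -0.23] unit tot [ 0.0007  0.0005 -0.0006] | shift mm now [ 0.7 -3.9 70. ] unit [ 0.0024 -0.0131  0.2333] after turn mm [ 0.5 -3.6 70. ] unit [ 0.0017 -0.012   0.2334]
```

```bash
python3 -m inch '[[[0,0,0],[0.002,-0.012,0.06],-0.3],[[0,0,0],[0,0,0.06],-0.3],[[0,0,0],[0,0,0.03],-0.3],[[0,0,0],[0,0,0.03],-0.3],[[0,0,0],[0,0,0.03],-0.3],[[0,0,0],[0,0,0.023],-0.3],[[0,0,0],[0,0,0],-0.3]]'
python3 -m inch '[[[0,0,0],[0,0,0],0],[[0,0,0],[0,0,0],0],[[0,0,0],[0,0,0],1],[[0,0,0],[0,0,0],1],[[0,0,0],[0,0,0],1],[[0,0,0],[0,0,0],1]]'
python3 - <<'E'
from h import *
M=np.array([.4993,-.250,.2115]); rot,ax,rx,ry=frame(tw=-np.pi/2+.25)
plan(M-ax*.036,rot); o=telemetry.get_obs(); r=R.from_quat(o["tool_rot"]).inv()
print(o["grasp_force"],r.apply(o["ft_force"]),r.apply(o["ft_torque"]))
E
```

```text
clock: 6.02
eef_pos: [0.5139, -0.2518, 0.1752]
tool_rot: [0.82, 0.527, 0.163, 0.151]
ft_force: [0.4, -0.1, -0.1]
grip_width: 0.0553
grasp_force: 0.0
clock: 6.52
eef_pos: [0.515, -0.2527, 0.1783]
tool_rot: [0.82, 0.527, 0.164, 0.154]
ft_force: [0.1, -1.0, 3.1]
grip_width: 0.0363
grasp_force: 60.2
t 6.52 pos [ 0.515  -0.2527  0.1783] w 0.0363 j [-0.55  0.08 -0.38  0.69  0.16  1.49]
turn deg [ 0.21  0.16 -0.21] unit tot [ 0.0006  0.0004 -0.0006] | shift mm now [ 0.   0.1 -0.8] unit [ 0.0001  0.0004 -0.0027] after turn mm [ 0.   0.1 -0.8] unit [ 0.0001  0.0004 -0.0027]
60.157713890075684 [-0.52760807  1.79758746 -2.70241104] [-0.02556424 -0.12461359 -0.02077879]
```

Now it's gripped on the cap (36–38 mm, 60 N). Next is a twist test.

```bash
python3 -m inch '[[[0,0,0.01],[0,0,0],1],[[0,0,0.01],[0,0,0],1],[[0,0,0.01],[0,0,0],1]]'
cat > ft.py <<'E'
from h import *
o=telemetry.get_obs(); r=R.from_quat(o["tool_rot"]).inv()
print(o["grasp_force"],o["grip_width"],np.round(r.apply(o["ft_force"]),1),"torque",np.round(r.apply(o["ft_torque"]),2),"j6",o["joint_pos"][5])
E
python3 ft.py
```

```text
clock: 6.77
eef_pos: [0.5174, -0.2525, 0.1797]
tool_rot: [0.865, 0.448, 0.18, 0.138]
ft_force: [8.9, -0.6, 0.6]
grip_width: 0.0363
grasp_force: 60.9
60.920737981796265 0.03627351334534616 [4.4 7.1 3.4] torque [-1.41  0.97 -1.46] j6 1.6768441634920688
```

The middle cap resists at 1.46 N·m and slips, so it is tight. I'll release it and go to the left (+y) cap.

```bash
python3 -m inch '[[[0,0,0],[0,0,0],-0.3],[[0,0,0],[0,0,0],-0.3],[[0,0,0],[0,0,0],-0.3],[[0,0,0],[0,0,-0.06],-0.3],[[0,0,0],[0,0,-0.1],-0.3],[[0,0,-0.018],[0,0,-0.1],-0.3],[[0,0,-0.018],[0,0,0],-0.3],[[0,0,-0.018],[0,0,0],-0.3],[[0,0,-0.018],[0,0,0],-0.3],[[0,0,0],[0,0,0],-0.3]]'
python3 - <<'E'
from h import *
M=np.array([.4993,-.250,.2115]); rot,ax,rx,ry=frame(tw=-np.pi/2)
plan(M+.09*ry+ax*.04,rot); plan(M+.09*ry-ax*.036,rot)
E
```

```text
clock: 7.6
eef_pos: [0.48, -0.246, 0.2469]
tool_rot: [0.743, 0.631, 0.141, 0.172]
ft_force: [-0.4, 0.5, 0.1]
grip_width: 0.0556
grasp_force: 0.0
t 7.6 pos [ 0.48   -0.246   0.2469] w 0.0556 j [-0.58 -0.03 -0.3   0.88  0.17  1.19]
turn deg [-0.05  0.15  0.66] unit tot [-0.0001  0.0004  0.0018] | shift mm now [89.3  3.3  0.2] unit [0.2977 0.0111 0.0006] after turn mm [89.4  2.3  0.4] unit [0.2978 0.0077 0.0014]
t 7.6 pos [ 0.48   -0.246   0.2469] w 0.0556 j [-0.58 -0.03 -0.3   0.88  0.17  1.19]
turn deg [-0.05  0.15  0.66] unit tot [-0.0001  0.0004  0.0018] | shift mm now [89.5  3.4 76.2] unit [0.2984 0.0114 0.2539] after turn mm [89.4  2.3 76.4] unit [0.2978 0.0077 0.2547]
```

```bash
python3 -m inch '[[[0,0,0.0004],[0.0745,0.0025,0],-0.3],[[0,0,0.0004],[0.0745,0.0025,0],-0.3],[[0,0,0.0004],[0.0745,0.0025,0],-0.3],[[0,0,0.0004],[0.0745,0.0025,0],-0.3],[[0,0,0],[0,0,0],-0.3]]'
python3 - <<'E'
from h import *
M=np.array([.4993,-.250,.2115]); rot,ax,rx,ry=frame(tw=-np.pi/2)
plan(M+.09*ry-ax*.036,rot)
c=vision.camera("wrist"); cv2.imwrite("pics/w6.png",c["img"][...,::-1])
q=proj(c,M+.09*ry+ax*.014)[0]; print(q)
x,y=np.int32(q); s=cv2.medianBlur(cv2.cvtColor(c["img"],cv2.COLOR_RGB2GRAY),5)[y-45:y+45,x-45:x+45]
print(cv2.HoughCircles(s,cv2.HOUGH_GRADIENT,1,20,param1=60,param2=10,minRadius=27,maxRadius=36)[0][:3]-[45,45,0])
E
```

```text
clock: 8.02
eef_pos: [0.4983, -0.1553, 0.2474]
tool_rot: [0.747, 0.627, 0.143, 0.17]
ft_force: [-0.5, -0.5, -0.7]
grip_width: 0.0553
grasp_force: 0.0
t 8.02 pos [ 0.4983 -0.1553  0.2474] w 0.0553 j [-0.35 -0.08 -0.36  0.86  0.08  1.41]
turn deg [-0.07 -0.03  0.02] unit tot [-0.0002 -0.0001  0.    ] | shift mm now [-3.2  0.1 75.9] unit [-0.0105  0.0003  0.253 ] after turn mm [-3.1 -0.  75.9] unit [-1.04e-02 -1.00e-04  2.53e-01]
[256.87615191 226.73536241]
[[ 0.5        -4.5        32.09999847]]
```

```bash
python3 -m inch '[[[0,0,0],[-0.003,0,0.06],-0.3],[[0,0,0],[0,0,0.06],-0.3],[[0,0,0],[0,0,0.05],-0.3],[[0,0,0],[0,0,0.05],-0.3],[[0,0,0],[0,0,0.033],0],[[0,0,0],[0,0,0],0.2],[[0,0,0],[0,0,0],1],[[0,0,0],[0,0,0],1],[[0,0,0],[0,0,0],1]]'
python3 ft.py
python3 -m inch '[[[0,0,0],[0,0,0],1],[[0,0,0.01],[0,0,0],1],[[0,0,0.01],[0,0,0],1],[[0,0,0.01],[0,0,0],1]]'
python3 ft.py
```

```text
clock: 8.82
eef_pos: [0.5304, -0.1654, 0.1799]
tool_rot: [0.747, 0.626, 0.142, 0.172]
ft_force: [0.2, 0.3, -2.8]
grip_width: 0.0364
grasp_force: 60.0
59.98528182506561 0.03641601307544176 [ 0.3 -1.1  2.6] torque [0.71 0.04 0.01] j6 1.418095613102744
clock: 9.15
eef_pos: [0.5306, -0.165, 0.1801]
tool_rot: [0.803, 0.552, 0.158, 0.157]
ft_force: [-0.3, 0.4, -2.4]
grip_width: 0.0365
grasp_force: 60.1
60.069631934165955 0.03647849465539126 [ 0.1 -1.4  2. ] torque [ 0.83 -0.05 -0.09] j6 1.6094585504725771
```

This one is loose (0.09 N·m while turning). I'll continue to the stop.

```bash
python3 -m inch '[[[0,0,0.01],[0,0,0],1],[[0,0,0.01],[0,0,0],1],[[0,0,0.01],[0,0,0],1],[[0,0,0.01],[0,0,0],1],[[0,0,0.01],[0,0,0],1],[[0,0,0.01],[0,0,0],1],[[0,0,0.01],[0,0,0],1],[[0,0,0.01],[0,0,0],1],[[0,0,0.01],[0,0,0],1]]'
python3 ft.py
python3 -m inch '[[[0,0,0.006],[0,0,0],1],[[0,0,0.006],[0,0,0],1],[[0,0,0],[0,0,0],1]]'
python3 ft.py
```

```text
clock: 9.9
eef_pos: [0.5311, -0.1645, 0.1803]
tool_rot: [0.925, 0.307, 0.197, 0.106]
ft_force: [1.7, 1.4, -3.0]
grip_width: 0.0364
grasp_force: 60.1
60.053919553756714 0.036378569750246295 [ 1.2 -1.2  3.3] torque [ 0.64 -0.01 -0.09] j6 2.174953509346708
clock: 10.15
eef_pos: [0.5312, -0.1646, 0.1804]
tool_rot: [0.936, 0.273, 0.2, 0.099]
ft_force: [1.1, 1.5, -2.5]
grip_width: 0.0362
grasp_force: 60.0
60.04684388637543 0.03615075562992091 [ 0.8 -1.5  2.6] torque [ 0.73 -0.06 -0.06] j6 2.2479131076391723
```

```bash
python3 -m inch '[[[0,0,0.006],[0,0,0],1],[[0,0,0.006],[0,0,0],1],[[0,0,0.006],[0,0,0],1]]'
python3 ft.py
python3 -m inch '[[[0,0,0.007],[0,0,0],1],[[0,0,0.007],[0,0,0],1],[[0,0,0.007],[0,0,0],1]]'
python3 ft.py
```

```text
clock: 10.4
eef_pos: [0.5318, -0.1649, 0.1808]
tool_rot: [0.949, 0.221, 0.206, 0.089]
ft_force: [-5.8, 0.4, 8.5]
grip_width: 0.0366
grasp_force: 59.6
59.57569777965546 0.03664284392256453 [ -1.6  -0.4 -10.2] torque [ 0.08 -0.74 -0.71] j6 2.358276815049165
clock: 10.65
eef_pos: [0.5311, -0.1661, 0.181]
tool_rot: [0.962, 0.156, 0.211, 0.076]
ft_force: [-1.7, -1.5, -1.0]
grip_width: 0.0369
grasp_force: 60.2
60.200135707855225 0.036925255940156367 [-2.4  0.7  0.3] torque [-0.02 -0.75 -0.14] j6 2.4911385959799808
```

```bash
python3 -m inch '[[[0,0,0.01],[0,0,0],1],[[0,0,0.01],[0,0,0],1]]'
python3 ft.py
python3 -m inch '[[[0,0,0.01],[0,0,0],1],[[0,0,0.01],[0,0,0],1]]'
python3 ft.py
```

```text
clock: 10.82
eef_pos: [0.5304, -0.1663, 0.1806]
tool_rot: [0.97, 0.096, 0.214, 0.063]
ft_force: [-8.5, -2.1, 1.9]
grip_width: 0.0361
grasp_force: 60.8
60.80342888832092 0.03611560073994433 [-7.2  1.1 -5.2] torque [-0.25 -1.69 -1.01] j6 2.616595701716611
clock: 10.98
eef_pos: [0.53, -0.1661, 0.1802]
tool_rot: [0.974, 0.033, 0.218, 0.049]
ft_force: [-4.0, -1.3, 0.2]
grip_width: 0.0365
grasp_force: 60.6
60.63127040863037 0.03646006475524038 [-3.6  1.2 -1.8] torque [-0.16 -1.29 -0.81] j6 2.7442668563657957
```

The torque now holds at about 1 N·m and the fingers slip, so the cap is snug. I'll release, retreat, untwist and check the rib.

```bash
python3 -m inch '[[[0,0,0],[0,0,0],-0.3],[[0,0,0],[0,0,0],-0.3],[[0,0,0],[0,0,0],-0.3],[[0,0,0],[0,0,-0.06],-0.5],[[0,0,0],[0,0,-0.1],-0.5],[[0,0,-0.0195],[0,0,-0.1],-0.5],[[0,0,-0.0195],[0,0,0],-0.5],[[0,0,-0.0195],[0,0,0],-0.5],[[0,0,-0.0195],[0,0,0],-0.5],[[0,0,-0.0195],[0,0,0],-0.5]]'
python3 -m inch '[[[0,0,-0.0195],[0,0,0],-0.5],[[0,0,-0.0195],[0,0,0],-0.5],[[0,0,-0.0195],[0,0,0],-0.5],[[0,0,-0.0195],[0,0,0],-0.5],[[0,0,-0.0195],[0,0,0],-0.5],[[0,0,-0.0195],[0,0,0],-0.5],[[0,0,0],[0,0,0],-0.5]]'
python3 - <<'E'
from h import *
M=np.array([.4993,-.250,.2115]); rot,ax,rx,ry=frame(tw=-np.pi/2)
B=M+.0915*ry
plan(B-ax*.036,rot); plan(B-ax*.074,rot)
c=vision.camera("wrist"); cv2.imwrite("pics/w7.png",c["img"][...,::-1])
q=proj(c,B+ax*.014)[0]; print(q)
E
```

```text
clock: 11.82
eef_pos: [0.4979, -0.1593, 0.251]
tool_rot: [0.917, 0.33, 0.194, 0.112]
ft_force: [0.1, -0.1, 0.2]
grip_width: 0.0643
grasp_force: 0.0
clock: 12.4
eef_pos: [0.4979, -0.1592, 0.2505]
tool_rot: [0.739, 0.636, 0.141, 0.174]
ft_force: [0.4, 0.3, 0.1]
grip_width: 0.064
grasp_force: 0.0
t 12.4 pos [ 0.4979 -0.1592  0.2505] w 0.064 j [-0.36 -0.09 -0.35  0.86  0.08  1.38]
turn deg [0.08 0.15 1.43] unit tot [0.0002 0.0004 0.004 ] | shift mm now [ 2.5 -1.6 78.6] unit [ 0.0084 -0.0053  0.2619] after turn mm [ 2.3 -1.5 78.6] unit [ 0.0076 -0.0052  0.2619]
t 12.4 pos [ 0.4979 -0.1592  0.2505] w 0.064 j [-0.36 -0.09 -0.35  0.86  0.08  1.38]
turn deg [0.08 0.15 1.43] unit tot [0.0002 0.0004 0.004 ] | shift mm now [  2.6  -1.6 116.6] unit [ 0.0088 -0.0055  0.3886] after turn mm [  2.3  -1.5 116.6] unit [ 0.0076 -0.0052  0.3886]
[254.42099442 217.1263129 ]
```

View pics/w7.png

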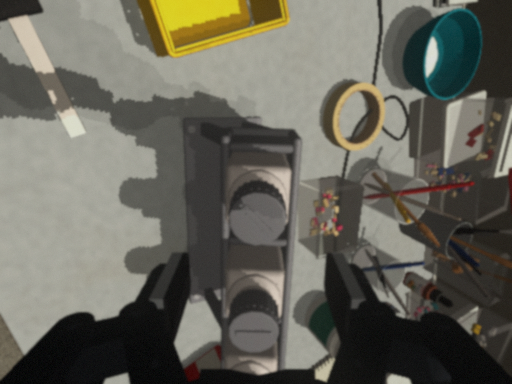

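The rib on the left cap (258,218) is turned about 45°, so it is snug; the middle rib at (254,330) is unchanged. Next I'll descend onto the flat sides in checked steps.

```bash
python3 -m inch '[[[0,0,0.004],[0.008,0.003,0.05],-0.55],[[0,0,0],[0,0,0.06],-0.55],[[0,0,0],[0,0,0.06],-0.55],[[0,0,0],[0,0,0.05],-0.55],[[0,0,0],[0,0,0.04],-0.55],[[0,0,0],[0,0,0.03],-0.55],[[0,0,0],[0,0,0],-0.55]]'; python3 ft.py
python3 -m inch '[[[0,0,0],[0,0,0.025],-0.55],[[0,0,0],[0,0,0.025],-0.55],[[0,0,0],[0,0,0],-0.55]]'; python3 ft.py
python3 - <<'E'
from h import *
M=np.array([.4993,-.250,.2115]); rot,ax,rx,ry=frame(tw=-np.pi/2)
plan(M+.0915*ry+.0025*rx-ax*.074,rot)
E
```

```text
clock: 13.03
eef_pos: [0.5354, -0.1633, 0.1699]
tool_rot: [0.749, 0.625, 0.142, 0.17]
ft_force: [-0.1, 0.8, -0.7]
grip_width: 0.0661
grasp_force: 0.0
0.0 0.0660621950498539 [ 0.8 -0.6  0.5] torque [ 0.44 -0.01 -0.03] j6 1.429564323687084
clock: 13.28
eef_pos: [0.5423, -0.1648, 0.1576]
tool_rot: [0.748, 0.625, 0.143, 0.171]
ft_force: [0.0, -0.2, 1.0]
grip_width: 0.066
grasp_force: 0.0
0.0 0.06602777943639575 [-0.2  0.5 -0.9] torque [ 0.46  0.03 -0.02] j6 1.4305521122714622
t 13.28 pos [ 0.5423 -0.1648  0.1576] w 0.066 j [-0.33  0.08 -0.44  0.61  0.07  1.43]
turn deg [-0.04  0.14 -0.22] unit tot [-0.0001  0.0004 -0.0006] | shift mm now [ 0.2  0.9 14.5] unit [0.0006 0.0029 0.0484] after turn mm [ 0.1  0.9 14.5] unit [0.0005 0.0029 0.0484]
```

Another 15 mm in small steps, then close.

```bash
python3 -m inch '[[[0,0,0],[0,0.002,0.02],-0.55],[[0,0,0],[0,0,0.015],-0.55],[[0,0,0],[0,0,0.01],-0.55],[[0,0,0],[0,0,0],-0.55]]'; python3 ft.py
python3 -m inch '[[[0,0,0],[0,0,0],-0.3],[[0,0,0],[0,0,0],0],[[0,0,0],[0,0,0],1],[[0,0,0],[0,0,0],1],[[0,0,0],[0,0,0],1],[[0,0,0],[0,0,0],1]]'; python3 ft.py
```

```text
clock: 13.62
eef_pos: [0.5484, -0.1659, 0.1458]
tool_rot: [0.748, 0.625, 0.143, 0.171]
ft_force: [0.6, 0.3, -0.2]
grip_width: 0.0662
grasp_force: 0.0
0.0 0.06619161860442162 [0.4 0.4 0.3] torque [ 0.43  0.   -0.05] j6 1.4322327255510017
clock: 14.12
eef_pos: [0.5485, -0.166, 0.1469]
tool_rot: [0.748, 0.625, 0.143, 0.172]
ft_force: [-4.7, 2.0, 4.4]
grip_width: 0.0487
grasp_force: 62.9
62.90679574012756 0.04869028495807911 [ 1.1 -2.6 -6.2] torque [0.88 0.04 0.05] j6 1.4321353614865782
```

```bash
python3 -m inch '[[[0,0,0],[0,0,-0.02],1],[[0,0,0],[0,0,-0.03],1],[[0,0,0],[0,0,-0.04],1]]'; python3 ft.py
python3 -m inch '[[[0,0,0],[0,0,-0.05],1],[[0,0,0],[0,0,-0.05],1],[[0,0,0],[0,0,-0.05],1],[[0,0,0],[0,0,-0.05],1],[[0,0,0],[0,0,0],1]]'; python3 ft.py
```

```text
clock: 14.37
eef_pos: [0.5369, -0.1638, 0.1708]
tool_rot: [0.748, 0.625, 0.143, 0.171]
ft_force: [2.4, -0.3, -2.2]
grip_width: 0.0487
grasp_force: 63.4
63.41323256492615 0.04874053745471056 [0.2 1.2 3. ] torque [ 0.2  -0.02 -0.02] j6 1.4281967415620835
clock: 14.78
eef_pos: [0.5117, -0.1595, 0.2283]
tool_rot: [0.747, 0.625, 0.144, 0.173]
ft_force: [-0.3, 0.2, -1.5]
grip_width: 0.0488
grasp_force: 63.6
63.61957669258118 0.048836290843030164 [ 0.1 -1.   1.2] torque [0.56 0.01 0.02] j6 1.4188568476839458
```

The bottle is out of the rack and held. I'll lift a little more, then plan the upright pose over the bin (centre ≈ (0.553,0.097), yaw ≈ 0.14).

```bash
python3 -m inch '[[[0,0,0],[0,0,-0.08],1],[[0,0,0],[0,0,-0.08],1],[[0,0,0],[0,0,0],1]]'
python3 - <<'E'
from h import *
rot,ax,rx,ry=frame(psi=.138,lean=0,tw=-np.pi/2)
plan([.553,.097,.21],rot)
E
```

```text
clock: 15.03
eef_pos: [0.4917, -0.156, 0.2723]
tool_rot: [0.747, 0.625, 0.144, 0.174]
ft_force: [1.3, -0.9, -1.7]
grip_width: 0.0488
grasp_force: 63.8
t 15.03 pos [ 0.4917 -0.156   0.2723] w 0.0488 j [-0.36 -0.11 -0.32  0.92  0.08  1.41]
turn deg [ 25.9    4.25 -17.79] unit tot [ 0.072   0.0118 -0.0494] | shift mm now [260.  -13.4  62.3] unit [ 0.8665 -0.0445  0.2077] after turn mm [242.1  95.5  62.3] unit [0.8071 0.3185 0.2078]
```

```bash
python3 -m inch '[[[0.012,0.002,-0.0082],[0,0,0],1],[[0.012,0.002,-0.0082],[0,0,0],1],[[0.012,0.002,-0.0082],[0,0,0],1],[[0.012,0.002,-0.0082],[0,0,0],1],[[0.012,0.002,-0.0082],[0,0,0],1],[[0.012,0.002,-0.0082],[0,0,0],1],[[0,0,0],[0,0,0],1]]'
python3 -m inch '[[[0,0,0],[0.09,0.035,0],1],[[0,0,0],[0.09,0.035,0],1],[[0,0,0],[0.09,0.035,0],1],[[0,0,0],[0.09,0.035,0],1],[[0,0,0],[0.09,0.035,0],1],[[0,0,0],[0.09,0.035,0],1],[[0,0,0],[0.09,0.035,0],1],[[0,0,0],[0.09,0.035,0],1],[[0,0,0],[0.087,0.035,0],1],[[0,0,0],[0,0,0],1]]'
python3 - <<'E'
from h import *
rot,ax,rx,ry=frame(psi=.138,lean=0,tw=-np.pi/2)
plan([.553,.097,.0525],rot)
c=vision.camera("wrist"); hsv=cv2.cvtColor(c["img"],cv2.COLOR_RGB2HSV)
m=cv2.inRange(hsv,(20,130,60),(36,255,255)); k=max(cv2.findContours(m,0,2)[0],key=cv2.contourArea)
p=cv2.approxPolyDP(cv2.convexHull(k),6,True)[:,0]; print(p.tolist()); print(np.round(onz(c,p,.075),3).tolist())
C=np.array([.553,.097,.075]); print(proj(c,[C+a*.066*rx+b*.151*ry for a in(-1,1) for b in(-1,1)]).round())
for n in("scene","side"):
    c=vision.camera(n); np.savez(n+"8.npz",**c)
E
```

```text
clock: 15.62
eef_pos: [0.4932, -0.1556, 0.2643]
tool_rot: [0.656, 0.755, -0.002, -0.007]
ft_force: [1.2, 0.3, -2.6]
grip_width: 0.0485
grasp_force: 63.7
clock: 16.45
eef_pos: [0.552, 0.1021, 0.2672]
tool_rot: [0.655, 0.755, 0.001, -0.004]
ft_force: [0.2, -0.5, -2.7]
grip_width: 0.0486
grasp_force: 63.7
t 16.45 pos [0.552  0.1021 0.2672] w 0.0486 j [0.18 0.36 0.32 1.54 0.01 1.61]
turn deg [-0.24 -0.42  0.22] unit tot [-0.0007 -0.0012  0.0006] | shift mm now [ -6.8   1.2 214.7] unit [-0.0227  0.004   0.7156] after turn mm [ -5.2   0.3 214.7] unit [-0.0175  0.0011  0.7157]
[[217, 36], [306, 37], [299, 200], [219, 185]]
[[0.494, 0.224, 0.075], [0.582, 0.235, 0.075], [0.606, 0.066, 0.075], [0.513, 0.07, 0.075]]
[[205. 283.]
 [190.  16.]
 [309. 284.]
 [326.  17.]]
```

Lateral alignment agrees within a few mm (bin centre line x≈261 px, predicted 258). Descending.

```bash
python3 -m inch '[[[-0.0007,-0.0012,0.0006],[-0.017,0,0.09],1],[[0,0,0],[0,0,0.1],1],[[0,0,0],[0,0,0.1],1],[[0,0,0],[0,0,0.1],1],[[0,0,0],[0,0,0.1],1],[[0,0,0],[0,0,0.08],1],[[0,0,0],[0,0,0.06],1],[[0,0,0],[0,0,0.04],1],[[0,0,0],[0,0,0],1]]'; python3 ft.py
python3 - <<'E'
from h import *
rot,ax,rx,ry=frame(psi=.138,lean=0,tw=-np.pi/2)
plan([.553,.097,.0525],rot)
E
```

```text
clock: 17.35
eef_pos: [0.5488, 0.0898, 0.0644]
tool_rot: [0.659, 0.752, -0.004, -0.001]
ft_force: [-0.5, -1.0, -3.1]
grip_width: 0.0489
grasp_force: 63.7
63.6926794052124 0.048870762121666696 [-0.9 -0.6  3.1] torque [ 0.05 -0.02 -0.  ] j6 1.6039177212076676
t 17.35 pos [0.5488 0.0898 0.0644] w 0.0489 j [ 0.16  0.45 -0.07  1.05 -0.    1.6 ]
turn deg [-0.41  0.19 -0.41] unit tot [-0.0011  0.0005 -0.0011] | shift mm now [ 6.7  5.2 11.8] unit [0.0222 0.0174 0.0395] after turn mm [ 6.6  5.2 11.9] unit [0.022  0.0173 0.0397]
```

```bash
python3 -m inch '[[[-0.0011,0.0005,0],[0.01,0.01,0.015],1],[[0,0,0],[0,0,0.01],1],[[0,0,0],[0,0,0.006],1],[[0,0,0],[0,0,0],1]]'; python3 ft.py
python3 -m inch '[[[0,0,0],[0,0,0.006],1],[[0,0,0],[0,0,0],1]]'; python3 ft.py
```

```text
clock: 17.68
eef_pos: [0.5548, 0.095, 0.059]
tool_rot: [0.658, 0.753, 0.003, 0.002]
ft_force: [-0.6, -0.2, -2.3]
grip_width: 0.0486
grasp_force: 63.7
63.69486451148987 0.04860934542068525 [-0.1 -0.6  2.3] torque [ 0.01  0.   -0.03] j6 1.6073091601291012
clock: 17.85
eef_pos: [0.5546, 0.0952, 0.0569]
tool_rot: [0.658, 0.753, 0.003, 0.002]
ft_force: [0.1, 1.4, -3.3]
grip_width: 0.0488
grasp_force: 63.7
63.695350885391235 0.04876603083929071 [1.4 0.3 3.3] torque [ 0.04  0.05 -0.  ] j6 1.6073055956267812
```

```bash
python3 -m inch '[[[0,0,0],[0,0,0.007],1],[[0,0,0],[0,0,0.007],1],[[0,0,0],[0,0,0],1]]'; python3 ft.py
python3 -m inch '[[[0,0,0],[0,0,0.006],1],[[0,0,0],[0,0,0],1]]'; python3 ft.py
python3 -m inch '[[[0,0,0],[0,0,0.005],1],[[0,0,0],[0,0,0],1]]'; python3 ft.py
```

```text
clock: 18.1
eef_pos: [0.5541, 0.0951, 0.0519]
tool_rot: [0.658, 0.753, 0.002, 0.002]
ft_force: [-0.9, 0.1, -2.6]
grip_width: 0.0485
grasp_force: 63.7
63.69505047798157 0.048457024551407435 [ 0.2 -0.9  2.6] torque [0.06 0.03 0.06] j6 1.6072856829330795
clock: 18.27
eef_pos: [0.5541, 0.0951, 0.0502]
tool_rot: [0.658, 0.753, 0.002, 0.002]
ft_force: [-0.6, -0.1, -3.0]
grip_width: 0.0489
grasp_force: 63.7
63.69531869888306 0.048901142784877186 [ 0.  -0.6  3. ] torque [ 0.03  0.07 -0.01] j6 1.6072911450031064
clock: 18.43
eef_pos: [0.5546, 0.0951, 0.0493]
tool_rot: [0.658, 0.753, 0.002, 0.002]
ft_force: [-0.6, 0.2, -0.3]
grip_width: 0.0487
grasp_force: 63.8
63.822784423828125 0.048668314474588005 [ 0.3 -0.6  0.3] torque [ 0.15  0.01 -0.03] j6 1.607279686346317
```

Touchdown at z≈0.049, as expected. Release and retreat straight up.

```bash
python3 -m inch '[[[0,0,0],[0,0,0.002],1],[[0,0,0],[0,0,0],0],[[0,0,0],[0,0,0],-0.35],[[0,0,0],[0,0,0],-0.4],[[0,0,0],[0,0,0],-0.4],[[0,0,0],[0,0,0],-0.4]]'; python3 ft.py
python3 -m inch '[[[0,0,0],[0,0,-0.04],-0.4],[[0,0,0],[0,0,-0.07],-0.4],[[0,0,0],[0,0,-0.1],-0.4],[[0,0,0],[0,0,-0.1],-0.4],[[0,0,0],[0,0,-0.1],-0.4],[[0,0,0],[0,0,-0.1],-0.4],[[0,0,0],[0,0,-0.1],-0.4],[[0,0,0],[0,0,0],-0.4]]'
python3 -m inch '[[[0,0,0],[-0.1,-0.08,0],-0.4],[[0,0,0],[-0.1,-0.08,0],-0.4],[[0,0,0],[-0.1,-0.08,0],-0.4],[[0,0,0],[-0.1,-0.08,0],-0.4],[[0,0,0],[0,0,0],-0.4],[[0,0,0],[0,0,0],-0.4]]'
python3 - <<'E'
from h import *
P=telemetry.get_obs()["eef_pos"]; print(P)
rot,ax,rx,ry=frame(psi=.138,lean=0)
T=np.array([.5546,.0951,.003]); C=np.array([.553,.097,.075]); M=np.array([.4993,-.250,.2115]);_,a2,_,r2=frame()
for n in("wrist","side","scene"):
    c=vision.camera(n); print(n,"top",proj(c,T+[0,0,.134]).round(),"base",proj(c,T).round(),"racktop",proj(c,[M+k*r2+a2*.014 for k in(-.09,0,.09)]).round().tolist())
    img=c["img"]; cv2.imwrite(f"pics/f_{n}.png",img[...,::-1])
    w=cv2.inRange(cv2.cvtColor(img,cv2.COLOR_RGB2HSV),(0,0,150),(180,60,255)); x,y=np.int32(proj(c,T+[0,0,.07])[0])
    x0,y0=max(x-60,0),max(y-60,0); lab=cv2.connectedComponentsWithStats(w[y0:y+60,x0:x+60]); 
    print([(np.round(ce+[x0,y0]).tolist(),s.tolist()) for s,ce in zip(lab[2][1:],lab[3][1:]) if s[4]>60], "exp",x,y)
E
```

```text
clock: 18.93
eef_pos: [0.5545, 0.0952, 0.0484]
tool_rot: [0.658, 0.753, 0.002, 0.002]
ft_force: [-0.6, -0.4, 0.3]
grip_width: 0.0598
grasp_force: 0.0
0.0 0.05977493145280763 [-0.3 -0.6 -0.3] torque [-0.04  0.01  0.05] j6 1.6073149333545205
clock: 19.6
eef_pos: [0.5567, 0.0956, 0.2386]
tool_rot: [0.658, 0.753, 0.007, 0.006]
ft_force: [0.9, 0.0, 1.2]
grip_width: 0.0594
grasp_force: 0.0
clock: 20.1
eef_pos: [0.4734, -0.0382, 0.231]
tool_rot: [0.66, 0.751, 0.002, 0.002]
ft_force: [0.1, 1.2, 0.2]
grip_width: 0.0601
grasp_force: 0.0
[ 0.47337436 -0.03815659  0.23095774]
wrist top [[393.  27.]] base [[344.  46.]] racktop [[216.0, 546.0], [247.0, 479.0], [284.0, 396.0]]
[([350.0, 60.0], [40, 48, 17, 19, 156]), ([389.0, 62.0], [76, 58, 17, 8, 86])] exp 364 37
side top [[199. 266.]] base [[204. 290.]] racktop [[280.0, 164.0], [266.0, 179.0], [250.0, 194.0]]
[([171.0, 267.0], [0, 0, 88, 120, 4108]), ([239.0, 296.0], [68, 19, 52, 101, 2244]), ([199.0, 265.0], [53, 43, 12, 10, 83])] exp 201 278
scene top [[185. 232.]] base [[188. 262.]] racktop [[288.0, 171.0], [269.0, 178.0], [249.0, 185.0]]
[([176.0, 252.0], [0, 0, 120, 120, 5160])] exp 186 246
```

The side view shows a 12 px light disc at (199,265), right where an upright bottle's cap top is predicted (199,266). The robot is clear, so I'm handing in.

```bash
python3 -c "
from workcell import workorder
print(workorder.job_done())"
```

```text
the job is handed in; nothing more can be done
None
```

The loose cap was on the bottle at the bin end (+y) of the rack: I screwed it snug, then stood that bottle upright in the bin and handed in at about 20 s (the middle cap tested tight, the third was not tested).

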